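# Hold a brass hose tail home on the sprung depth gauge

### The job

Check the brass hose tail on the counter's depth gauge: lift it out of the grey rack, put its stem down the hole in the gauge's steel top and press it down against the sprung plunger until its collar sits flat on the steel. Finish while still gripping the hose tail and holding it firmly down on the steel (let nothing go), but never press it onto the steel with more than 60 N. Leave the other two hose tails and the other things on the counter where they are.

Things in the scene. Friction and masses are not known exactly. Their poses are not given: they have to be found in the camera images.
- brass_tail: The brass (yellow metal) hose tail to check, 110 to 185 g, standing stem down in one of the rack's holes. Origin on its axis at the underside of its round collar; z points up, out of the hex end. Barbed stem: 15 mm thick at most, z = -30 to 0. Collar: 36 mm diameter, z = 0 to 5. Hex: z = 5 to 27.
- brass_grip (a point): Middle of the brass hose tail's hex, where to grip it, 16 mm above the collar's underside. Hex 26 mm across flats, 30 mm across corners; two corners lie on its own x axis, so flats face along its own y axis and every 60 degrees from there.
- chrome_tail: Silver hose tail of the same shape, size and origin, in another rack hole. Leave it.
- black_tail: Black plastic hose tail of the same shape, size and origin, in another rack hole. Leave it.
- rack: Fixed grey plastic rack block, 60 mm (x) by 250 mm (y) by 45 mm high, origin under its centre. Three 22 mm holes through it on its y axis at -85, 0 and +85 mm; the collars rest on its top, 45 mm above the counter. It stands left or right, the gauge on the other side.
- gauge: Fixed depth gauge: aluminium base 120 x 120 x 12 mm, blue pedestal 54 mm square, steel square top 56 x 56 mm whose upper face is 80 mm above the counter, with an upright central hole. Origin under its centre. A white scale stands by its own +y side (34 to 67 mm up, up to 46 mm from the axis).
- gauge_mouth (a point): Centre of the gauge's hole, level with the steel upper face (80 mm above the counter). Hole 22 mm diameter, with a 3 mm chamfer at its mouth.
- seat: The steel square top of the gauge, 56 x 56 x 12 mm with the hole through it; the hard stop for the collar. Origin at the centre of its underside, 68 mm above the counter.
- plunger (a joint): Travel of the gauge's red sprung plunger, in m: 0 = up (its head 18 mm below the steel face), growing as it is pressed down; 0.012 when the hose tail's collar is flat on the steel. Range 0 to 0.016. Spring: about 3 N to start, 8 N at 0.012. A red pointer at the gauge's +y side moves down with it to the green band of the scale.
- valve: Brass ball valve with flat yellow handle, 60 mm long, 48 mm high. Leave it. Origin under its middle.
- tape_roll: White ring, 56 mm across, 19 mm high, lying flat. Leave it. Origin under its centre.
- wrench: Steel wrench 170 mm long lying on the counter. Leave it. Origin under its middle.
- carton: Small closed cardboard box 70 x 100 x 50 mm. Leave it. Origin under its centre.
Mind the look-alikes: they are no part of the job. Leave any green look-alike of the brass_tail alone. There is more than one size of the gauge; the job needs the larger.

How it is judged:
By the outcome, as a careful person would: the job done as asked, in the order asked, and still so for the second after the job is handed in, while the arm keeps its last pose, push and grip.
It also fails if it takes over 42 s, if anything falls off the work surface, if the arm or the gripper's body presses on something with over 40 N, if the wrist force passes 120 N, or if a joint passes its speed limit or range.

### The arm

A 7-joint arm with a two-finger parallel gripper is mounted at the origin on the work surface. World frame = base frame: x ahead of the robot, y to its left, z up, the work surface at z = 0. Lengths are in m, angles in rad, forces in N, time in s.
With the tool pointing down it reaches from about 0.4 to 0.85 m from the base axis. Payload 10.4 kg.
Tool frame: the origin (TCP) lies on the centre line of the jaws, within the pads' length; the fingertips stand 11 mm ahead of it and the grasp point (between the pads) lies 8 mm behind it (tip_reach is the distance from the TCP to the fingertips, in m); z points along the fingers, y is the line along which they close (so a half turn about z gives the same grasp; the last joint's range is limited). The gripper opens to 85 mm and grips with 20 to 120 N. Pads are 22 mm wide; open, the fingers measure 114 mm over their backs; the gripper's body (76 mm by 85 mm) begins 54 mm behind the grasp point. The pads swing forward as they close: fully open they stand 13 mm farther back than shut.
Start: joints at [1.245, 0.332, -0.065, 1.46, 0.022, 1.35, -0.088], TCP at [0.186, -0.597, 0.242] pointing down, gripper open.
Joint ranges: [-2.6, 2.6], [-0.5, 2.12], [-1.47, 1.34], [0.16, 2.42], [-1.27, 4.41], [0.06, 2.06], [-2.6, 2.6]. Speed limits (rad/s): [2.22, 2.22, 2.79, 2.79, 3.14, 3.14, 3.14].

### API

Orientations are given as a unit quaternion [x, y, z, w].
In Python, from workcell import get_obs, camera, hand_in, tip_reach gives the robot as it stands. The module is installed in compiled form; this text tells all that it offers.
- The arm moves only by the tool move_arm, never from a script. Its argument "plan" is a list of rows, each an object with "delta_pos": the shift along the tool's x, y, z in m, a list of three; "turn": the turn, a rotation vector about the tool's x, y, z in rad, a list of three; "fingers": the closure, from 0 (fully open) to 1 (shut). A call has 1 to 12 rows; each row is the pose to reach, as a shift and turn from the pose commanded when the call began, along the tool's axes at that moment; what a row does not reach only later rows make up. A row lasts 1/8 s, in which the tool goes at most 62.5 mm and 10.7 degrees, less where a joint would pass 70% of its speed; a pose out of reach is approached as far as the arm can. A call with a gripper value outside its range is refused whole. The fingers move at their own pace and stop on an object; "force" is the grip in N (left out, the last holds). Time passes only in rows, so rows that repeat a pose let the fingers close. It gives the time, the measured TCP pose, the force, the opening and the grip force at its end, in the units of the state.
- get_obs(): the state, without advancing time (a new reading comes with each control period).
- camera(name): name is "scene" or "top" or "wrist"; returns a dict with "color" (400x640x3 uint8, red, green, blue), "range_z" (400x640 float32, m along the optical axis (not along the pixel's ray), 0 where there is no reading), "fx", "fy", "cx", "cy" (pixels), "R" (3x3) and "t" (3): a world point X has camera coordinates R X + t; the wrist camera has in their place "tool_from_camera" (4x4, takes a point from camera to tool coordinates, whose origin is the TCP and whose axes are the flange's). Camera axes: x right, y down, z forward; pixel columns grow to the right and rows downward; lengths in m; the calibration is good to about 2 mm. The wrist camera is an equidistant fisheye: a pixel r from the principal point sees the ray r / f radians off the axis. A picture is of the moment at which its call begins: read the wrist's pose just before it.
- hand_in(): hands the job in; it is judged then, once.
The state is a dict: "clock": time; "joint_pos": joint angles; "joint_velocities": joint speeds; "tau": joint torques, N m; "position": TCP position; "ee_rot": TCP orientation; "ft_force": force on the tool from outside, world axes, zero at the start; "torque": the same for the moment, N m; "grip_width": opening from 0.0 (shut) to 1.0 (fully open); "grasp_force": force on a finger pad.
Only numpy, scipy, OpenCV 4.12 (cv2) and the standard library are available. Lean on these libraries where they do the work, as an engineer would, in place of code of your own. Each camera call takes 0.05 s, during which the arm holds its last target. There are 200 camera calls.

## Working session

There is one attempt and no reset: what is moved stays moved. The work goes in short steps, Python scripts to look and compute and a tool call to move; the robot and the scene stay as the last step left them, time stands still between calls to the robot, and variables do not carry over. Pictures are saved under pics/ and viewed, at most 10 in all, crops included, and the job is handed in when it is done.

Besides the shell and the picture viewer there is one more tool, called after "Request:" by a JSON object that holds its "name" and its "arguments". move_arm: Moves the arm, as the interface text tells. Its arguments: {"type":"object","properties":{"plan":{"type":"array","items":{"type":"object","properties":{"delta_pos":{"type":"array","items":{"type":"number"}},"turn":{"type":"array","items":{"type":"number"}},"fingers":{"type":"number"}}}},"force":{"type":"number"}},"required":["plan"]}

```bash
mkdir -p pics; cat > h.py <<'E'
import numpy as np, cv2
from workcell import get_obs, camera, hand_in, tip_reach
from scipy.spatial.transform import Rotation as Ro
np.set_printoptions(precision=4,suppress=True)
def save(c,n): cv2.imwrite(f'pics/{n}.png',c['color'][:,:,::-1])
def pt(c,u,v,z=None):
    d=np.array([(u-c['cx'])/c['fx'],(v-c['cy'])/c['fy'],1]); R,t=c['R'],c['t']
    if z is None: return R.T@(d*c['range_z'][int(v),int(u)]-t)
    o=-R.T@t; w=R.T@d; return o+w*(z-o[2])/w[2]
E
python3 - <<'E'
from h import *
import pickle
o=get_obs();print(o, tip_reach)
for n in('top','scene'):
    c=camera(n);save(c,n);pickle.dump(c,open(n+'.pkl','wb'))
    print(n,c['fx'],c['cx'],c['cy'],-c['R'].T@c['t'])
E
```

```text
{'clock': 0.0, 'joint_pos': array([ 1.2454,  0.3329, -0.0647,  1.4609,  0.0216,  1.3499, -0.0885]), 'joint_velocities': array([-0.001 ,  0.0008, -0.0005,  0.0002,  0.0003, -0.0021, -0.0011]), 'tau': array([ -0.0004, -62.5436,   0.0491, -39.1607,   0.0164,   0.01  ,
         0.    ]), 'position': array([ 0.1863, -0.5962,  0.2415]), 'ee_rot': array([ 0.9886,  0.1508, -0.0001, -0.0007]), 'ft_force': array([ 0.5372, -1.0003, -0.3158]), 'torque': array([-0.0348,  0.0234, -0.0159]), 'grasp_force': 0.0, 'grip_width': 0.9991831313152908} 0.011
top 440.2486934220223 327.3028696738658 202.57116524506947 [0.3863 0.0639 1.2407]
scene 518.4813381196747 317.6871916616805 199.6165292086582 [ 1.3112 -0.0013  1.0903]
```

View pics/top.png

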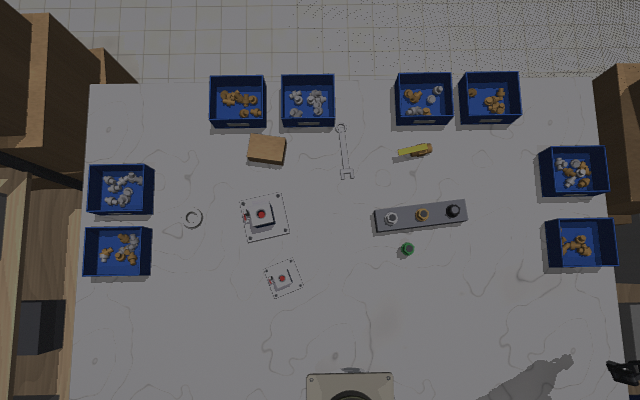

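View pics/scene.png

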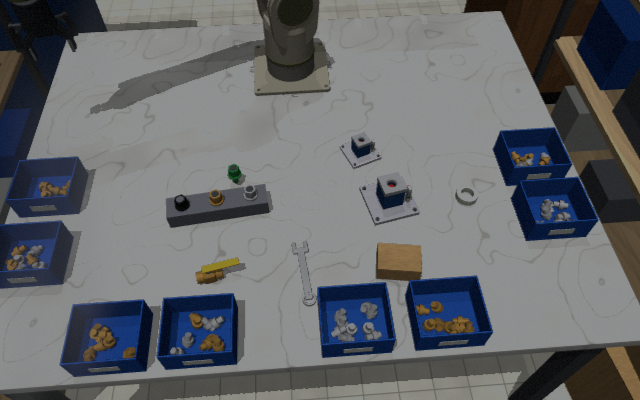

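The top view shows these candidates for the tail:
- Brass at (423,214), in the rack's middle hole.
- Chrome at (391,218) and black at (453,211), also in the rack.
- Green at (408,249), standing loose.
- More tails in the blue bins.

I choose the brass one in the rack's middle hole. For the gauge, the larger is at (262,214) and the smaller at (282,279). I'll check both in close crops.

```bash
python3 - <<'E'
from h import *
import pickle
c=pickle.load(open('top.pkl','rb'));im=c['color'][:,:,::-1]
a=im[190:245,365:475]; b=im[185:245,230:300]
a=cv2.resize(a,(770,385-110),interpolation=cv2.INTER_CUBIC) if 0 else cv2.resize(a,None,fx=5,fy=5,interpolation=cv2.INTER_CUBIC)
b=cv2.resize(b,None,fx=5,fy=5,interpolation=cv2.INTER_CUBIC)
out=np.zeros((580,560,3),np.uint8); out[:275,:550]=a; out[280:580,:350]=b
cv2.imwrite('pics/crop.png',np.clip(out*1.6,0,255).astype(np.uint8))
for n,u,v,z in(('brass',423,214,.072),('chrome',391,218,.072),('black',453,211,.072),('gaugetop',261,214,.08),('small',282,279,None)):
    print(n,pt(c,u,v,z),pt(c,u,v))
E
```

```text
brass [ 0.5327 -0.2038  0.072 ] [ 0.5325 -0.2033  0.0741]
chrome [ 0.5234 -0.1175  0.072 ] [ 0.5234 -0.1175  0.0721]
black [ 0.5395 -0.2849  0.072 ] [ 0.5397 -0.2853  0.0705]
gaugetop [0.5391 0.2287 0.08  ] [0.5413 0.2311 0.0632]
small [0.3674 0.1767 0.0452] [0.3674 0.1767 0.0452]
```

View pics/crop.png

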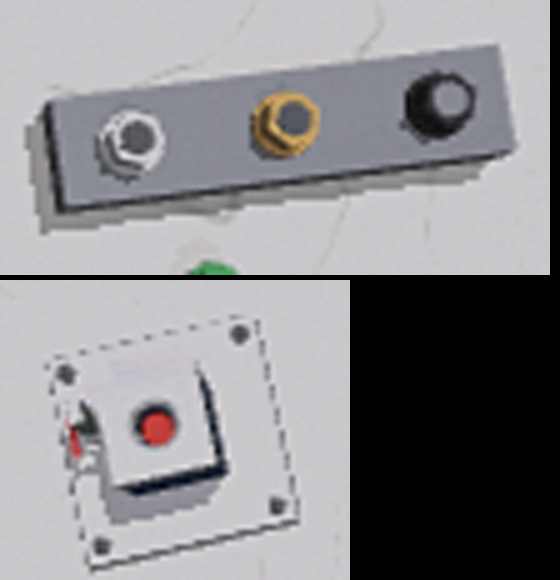

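The crop confirms it: a gold hex in the middle hole between chrome and black, with its top centre near (423.6,213.6). The large gauge's hole with the red plunger is at (261,214), and the scale is on its left (+y) side. Next I move above the brass tail for a wrist view.

```bash
cat >> h.py <<'E'
def delta(target):
    o=get_obs(); R=Ro.from_quat(o['ee_rot']).as_matrix()
    print('pos',o['position'],'x',R[:,0],'y',R[:,1],'z',R[:,2],'F',o['ft_force'],'w',o['grip_width'],'g',o['grasp_force'],'t',o['clock'])
    print('delta',R.T@(np.array(target)-o['position'])); return R
E
python3 -c "
from h import *
delta([.533,-.204,.25])"
```

```text
pos [ 0.1863 -0.5963  0.2416] x [ 0.9545  0.2982 -0.0001] y [ 0.2982 -0.9545 -0.0012] z [-0.0004  0.0012 -1.    ] F [-0.205  -0.1573 -0.1831] w 1.0011612471699194 g 0.0 t 0.1
delta [ 0.4479 -0.271  -0.0081]
```

Request:
{"name": "move_arm", "arguments": {"plan": [{"delta_pos":[0.045,-0.027,-0.008]},{"delta_pos":[0.09,-0.054,-0.008]},{"delta_pos":[0.135,-0.081,-0.008]},{"delta_pos":[0.18,-0.108,-0.008]},{"delta_pos":[0.225,-0.135,-0.008]},{"delta_pos":[0.27,-0.163,-0.008]},{"delta_pos":[0.315,-0.19,-0.008]},{"delta_pos":[0.36,-0.217,-0.008]},{"delta_pos":[0.405,-0.244,-0.008]},{"delta_pos":[0.448,-0.271,-0.008]},{"delta_pos":[0.448,-0.271,-0.008]},{"delta_pos":[0.448,-0.271,-0.008]}]}}

```text
validation failed for argument at $.pl...
```

```bash
cat >> h.py <<'E'
def wpt(c,o,u,v,z):
    T=c['tool_from_camera'];f=c['fx'];x=(u-c['cx']);y=(v-c['cy']);r=np.hypot(x,y);th=r/f
    d=np.array([np.sin(th)*x/r,np.sin(th)*y/r,np.cos(th)])
    R=Ro.from_quat(o['ee_rot']).as_matrix(); p=o['position']+R@T[:3,3]; w=R@T[:3,:3]@d
    return p+w*(z-p[2])/w[2]
def rect(c,o,center,z,half=.05,n=500):
    # orthographic-style image of world plane z; row down=-x, col right=-y
    T=c['tool_from_camera'];f=c['fx'];R=Ro.from_quat(o['ee_rot']).as_matrix()
    g=np.linspace(half,-half,n);X,Y=np.meshgrid(center[0]+g,center[1]+g,indexing='ij')
    P=np.stack([X,Y,np.full_like(X,z)],-1)-o['position']; P=(P@R-T[:3,3])@T[:3,:3]
    s=np.hypot(P[...,0],P[...,1]);th=np.arctan2(s,P[...,2])
    return cv2.remap(c['color'],(c['cx']+f*th*P[...,0]/s).astype('f4'),(c['cy']+f*th*P[...,1]/s).astype('f4'),cv2.INTER_CUBIC)[:,:,::-1]
E
python3 - <<'E'
from h import *
import pickle
delta([.533,-.204,.25]); o=get_obs(); c=camera('wrist'); pickle.dump((c,o),open('w1.pkl','wb'))
a=rect(c,o,(.533,-.204),.072,.03,400)
out=np.zeros((400,800,3),np.uint8); out[:,:400]=a
out[:250,400:]=cv2.resize(c['color'][:,:,::-1],(400,250))
cv2.imwrite('pics/w1.png',np.clip(out*1.5,0,255).astype(np.uint8)); print(c['fx'],c['tool_from_camera'])
E
```

```text
pos [ 0.1863 -0.5963  0.2416] x [ 0.9545  0.2982 -0.0001] y [ 0.2982 -0.9545 -0.0012] z [-0.0004  0.0012 -1.    ] F [-0.205  -0.1573 -0.1831] w 1.0011612471699194 g 0.0 t 0.1
delta [ 0.4479 -0.271  -0.0081]
309.70691628693146 [[ 0.0004 -0.9513 -0.3083  0.0792]
 [ 1.      0.0007 -0.0011 -0.0007]
 [ 0.0012 -0.3083  0.9513 -0.1302]
 [ 0.      0.      0.      1.    ]]
```

View pics/w1.png

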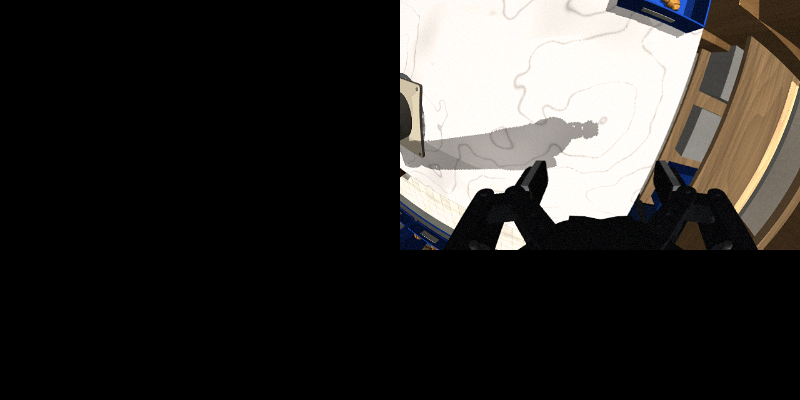

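The move was refused, probably because each row needs all its fields. The arm has not moved, and the wrist picture shows bare counter with the fingers in view.

Request:
{"name": "move_arm", "arguments": {"plan": [{"delta_pos":[0.045,-0.027,-0.008],"turn":[0,0,0],"fingers":0.3},{"delta_pos":[0.09,-0.054,-0.008],"turn":[0,0,0],"fingers":0.3},{"delta_pos":[0.135,-0.081,-0.008],"turn":[0,0,0],"fingers":0.3},{"delta_pos":[0.18,-0.108,-0.008],"turn":[0,0,0],"fingers":0.3},{"delta_pos":[0.225,-0.135,-0.008],"turn":[0,0,0],"fingers":0.3},{"delta_pos":[0.27,-0.163,-0.008],"turn":[0,0,0],"fingers":0.3},{"delta_pos":[0.315,-0.19,-0.008],"turn":[0,0,0],"fingers":0.3},{"delta_pos":[0.36,-0.217,-0.008],"turn":[0,0,0],"fingers":0.3},{"delta_pos":[0.405,-0.244,-0.008],"turn":[0,0,0],"fingers":0.3},{"delta_pos":[0.448,-0.271,-0.008],"turn":[0,0,0],"fingers":0.3},{"delta_pos":[0.448,-0.271,-0.008],"turn":[0,0,0],"fingers":0.3},{"delta_pos":[0.448,-0.271,-0.008],"turn":[0,0,0],"fingers":0.3}], "force": 60}}

```text
clock: 1.65
position: [0.5328, -0.2048, 0.25]
ee_rot: [0.989, 0.151, -0.0, 0.0]
ft_force: [0.1, -0.5, -0.3]
grip_width: 0.699
grasp_force: 0.0
```

```bash
python3 - <<'E'
from h import *
import pickle
delta([.533,-.204,.25]); o=get_obs(); c=camera('wrist'); pickle.dump((c,o),open('w1.pkl','wb'))
a=rect(c,o,(.533,-.204),.072,.03,400)
out=np.zeros((400,800,3),np.uint8); out[:,:400]=a
out[:250,400:]=cv2.resize(c['color'][:,:,::-1],(400,250))
cv2.imwrite('pics/w2.png',np.clip(out*1.5,0,255).astype(np.uint8))
E
```

```text
pos [ 0.5328 -0.2048  0.25  ] x [ 0.9546  0.298  -0.0008] y [ 0.298  -0.9546  0.    ] z [-0.0008 -0.0002 -1.    ] F [ 0.0946 -0.4977 -0.3412] w 0.6990463958440172 g 0.0 t 1.65
delta [ 0.0004 -0.0007 -0.    ]
```

View pics/w2.png

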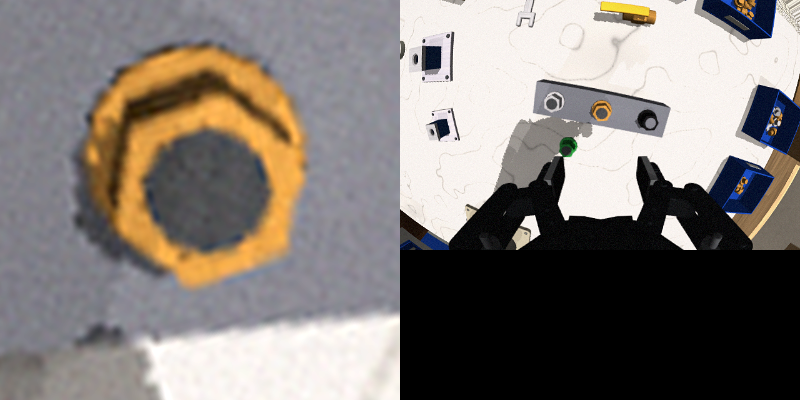

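Rectified at 0.15 mm/px, the hex's top centre is at (207,188) with bore around it, which gives x≈0.5345, y≈-0.205 and agrees with the top camera. The corners give flats facing about -95° in world yaw, so I turn the tool by +0.39 and descend.

Request:
{"name": "move_arm", "arguments": {"plan": [{"delta_pos":[0.0016,0.0007,0.04],"turn":[0,0,0.13],"fingers":0.3},{"delta_pos":[0.0016,0.0007,0.08],"turn":[0,0,0.26],"fingers":0.3},{"delta_pos":[0.0016,0.0007,0.11],"turn":[0,0,0.39],"fingers":0.3},{"delta_pos":[0.0016,0.0007,0.13],"turn":[0,0,0.39],"fingers":0.3},{"delta_pos":[0.0016,0.0007,0.145],"turn":[0,0,0.39],"fingers":0.3},{"delta_pos":[0.0016,0.0007,0.16],"turn":[0,0,0.39],"fingers":0.3},{"delta_pos":[0.0016,0.0007,0.17],"turn":[0,0,0.39],"fingers":0.3},{"delta_pos":[0.0016,0.0007,0.18],"turn":[0,0,0.39],"fingers":0.3},{"delta_pos":[0.0016,0.0007,0.186],"turn":[0,0,0.39],"fingers":0.3},{"delta_pos":[0.0016,0.0007,0.186],"turn":[0,0,0.39],"fingers":0.3}]}}

```text
clock: 2.95
position: [0.5348, -0.2045, 0.064]
ee_rot: [0.999, -0.044, -0.0, -0.0]
ft_force: [0.1, -0.6, 0.0]
grip_width: 0.702
grasp_force: 0.0
```

```bash
python3 - <<'E'
from h import *
delta([.5345,-.205,.064]); o=get_obs(); c=camera('wrist')
cv2.imwrite('pics/w3.png',np.clip(cv2.resize(c['color'][120:400,160:480,::-1],None,fx=2,fy=2)*1.5,0,255).astype(np.uint8))
E
```

```text
pos [ 0.5348 -0.2045  0.064 ] x [ 0.9962 -0.087  -0.0004] y [-0.087  -0.9962 -0.0001] z [-0.0004  0.0001 -1.    ] F [ 0.0852 -0.5578  0.009 ] w 0.7017970830899852 g 0.0 t 2.95
delta [-0.0003  0.0006  0.    ]
```

View pics/w3.png

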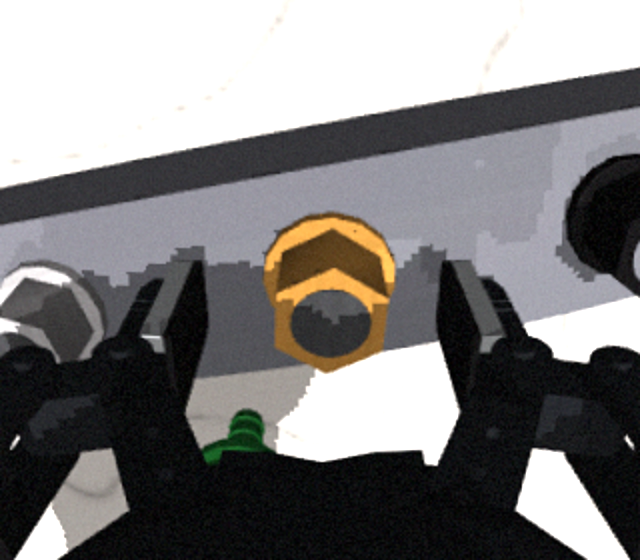

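The hex is centred between the pads at crop (330,320), and its flats face them. I close the grip here.

Request:
{"name": "move_arm", "arguments": {"plan": [{"delta_pos":[0,0,0],"turn":[0,0,0],"fingers":1},{"delta_pos":[0,0,0],"turn":[0,0,0],"fingers":1},{"delta_pos":[0,0,0],"turn":[0,0,0],"fingers":1},{"delta_pos":[0,0,0],"turn":[0,0,0],"fingers":1},{"delta_pos":[0,0,0],"turn":[0,0,0],"fingers":1},{"delta_pos":[0,0,0],"turn":[0,0,0],"fingers":1},{"delta_pos":[0,0,0],"turn":[0,0,0],"fingers":1},{"delta_pos":[0,0,0],"turn":[0,0,0],"fingers":1}], "force": 90}}

```text
clock: 4.0
position: [0.5354, -0.2047, 0.0652]
ee_rot: [0.999, -0.044, 0.001, 0.0]
ft_force: [-1.4, 0.1, 5.1]
grip_width: 0.281
grasp_force: 88.9
```

Opening is about 24 mm and the grip force is good, with the pad tips just touching the collar. I lift straight up, then carry it to a spot short of the gauge to measure its hole.

Request:
{"name": "move_arm", "arguments": {"plan": [{"delta_pos":[0,0,-0.02],"turn":[0,0,0],"fingers":1},{"delta_pos":[0,0,-0.06],"turn":[0,0,0],"fingers":1},{"delta_pos":[0,0,-0.1],"turn":[0,0,0],"fingers":1},{"delta_pos":[-0.007,-0.026,-0.126],"turn":[0,0,0],"fingers":1},{"delta_pos":[-0.02,-0.076,-0.126],"turn":[0,0,0],"fingers":1},{"delta_pos":[-0.034,-0.13,-0.126],"turn":[0,0,0],"fingers":1},{"delta_pos":[-0.049,-0.184,-0.126],"turn":[0,0,0],"fingers":1},{"delta_pos":[-0.063,-0.238,-0.126],"turn":[0,0,0],"fingers":1},{"delta_pos":[-0.077,-0.292,-0.126],"turn":[0,0,0],"fingers":1},{"delta_pos":[-0.092,-0.346,-0.126],"turn":[0,0,0],"fingers":1},{"delta_pos":[-0.104,-0.392,-0.126],"turn":[0,0,0],"fingers":1},{"delta_pos":[-0.112,-0.422,-0.126],"turn":[0,0,0],"fingers":1}]}}

```text
clock: 5.5
position: [0.4593, 0.2282, 0.1916]
ee_rot: [0.999, -0.042, 0.001, -0.0]
ft_force: [0.0, -1.1, -1.4]
grip_width: 0.279
grasp_force: 88.6
```

Request:
{"name": "move_arm", "arguments": {"plan": [{"delta_pos":[0,0,0],"turn":[0,0,0],"fingers":1},{"delta_pos":[0,0,0],"turn":[0,0,0],"fingers":1}]}}

```text
clock: 5.75
position: [0.4604, 0.2249, 0.1908]
ee_rot: [0.999, -0.044, 0.0, 0.0]
ft_force: [0.0, -1.0, -1.2]
grip_width: 0.277
grasp_force: 88.6
```

```bash
python3 - <<'E'
from h import *
delta([.539,.229,.19]); o=get_obs(); c=camera('wrist')
a=rect(c,o,(.539,.229),.08,.04,400)
out=np.zeros((400,800,3),np.uint8); out[:,:400]=a
out[:250,400:]=cv2.resize(c['color'][:,:,::-1],(400,250))
cv2.imwrite('pics/w4.png',np.clip(out*1.3,0,255).astype(np.uint8))
E
```

```text
pos [0.4604 0.2249 0.1908] x [ 0.9962 -0.0876  0.0006] y [-0.0876 -0.9962  0.0006] z [ 0.0005 -0.0007 -1.    ] F [ 0.0276 -0.9599 -1.1673] w 0.27676274932903316 g 88.63131949212402 t 5.75
delta [ 0.078  -0.011   0.0008]
```

View pics/w4.png

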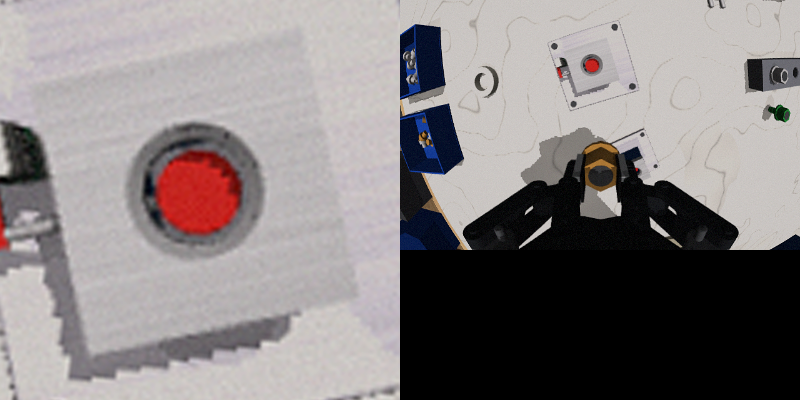

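In the rectified view (0.2 mm/px) the hole's rim is centred at (195,190) and the square's centre at about (195,194), so the hole is at about (0.541,0.230), consistent with the top view. The tail is held upright. I go over the hole and down to just above the steel.

Request:
{"name": "move_arm", "arguments": {"plan": [{"delta_pos":[0.03,-0.005,0],"turn":[0,0,0],"fingers":1},{"delta_pos":[0.06,-0.009,0],"turn":[0,0,0],"fingers":1},{"delta_pos":[0.08,-0.012,0],"turn":[0,0,0],"fingers":1},{"delta_pos":[0.08,-0.012,0.02],"turn":[0,0,0],"fingers":1},{"delta_pos":[0.08,-0.012,0.04],"turn":[0,0,0],"fingers":1},{"delta_pos":[0.08,-0.012,0.053],"turn":[0,0,0],"fingers":1},{"delta_pos":[0.08,-0.012,0.053],"turn":[0,0,0],"fingers":1},{"delta_pos":[0.08,-0.012,0.053],"turn":[0,0,0],"fingers":1},{"delta_pos":[0.08,-0.012,0.053],"turn":[0,0,0],"fingers":1}]}}

```text
clock: 6.92
position: [0.5412, 0.2309, 0.1381]
ee_rot: [0.999, -0.044, 0.001, -0.0]
ft_force: [-0.2, -0.1, -0.8]
grip_width: 0.279
grasp_force: 88.7
```

```bash
python3 - <<'E'
from h import *
delta([.541,.2298,.115]); c=camera('scene')
cv2.imwrite('pics/s5.png',np.clip(cv2.resize(c['color'][130:240,330:450,::-1],None,fx=5,fy=5,interpolation=cv2.INTER_CUBIC)*1.4,0,255).astype(np.uint8))
E
```

```text
pos [0.5412 0.2309 0.1381] x [ 0.9962 -0.087   0.0013] y [-0.087  -0.9962 -0.0004] z [ 0.0013  0.0003 -1.    ] F [-0.2144 -0.0897 -0.8419] w 0.2792164657493344 g 88.72561917174608 t 6.925
delta [-0.0001  0.0011  0.0231]
```

View pics/s5.png

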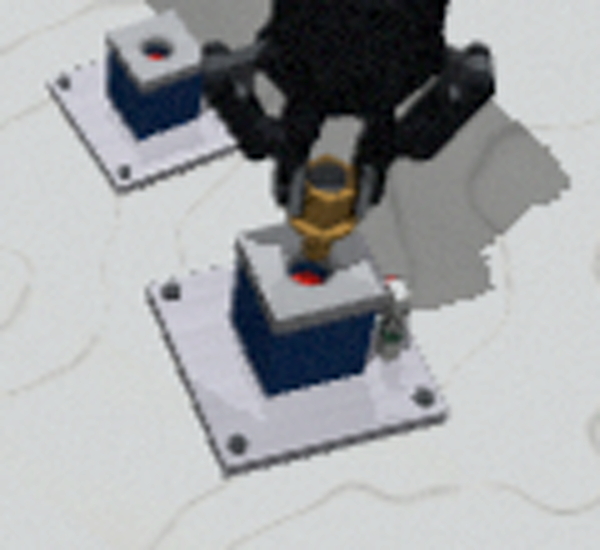

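The picture shows the tail upright above the hole: bore at crop (327,175), hole at (308,272). I check the alignment numerically.

```bash
python3 - <<'E'
from h import *
import pickle
c=pickle.load(open('scene.pkl','rb'))
print('tail axis',pt(c,330+327/5,130+176/5,.145))
b=cv2.resize(c['color'][165:215,360:420,::-1],None,fx=10,fy=10,interpolation=cv2.INTER_CUBIC)
for n,p in(('tail expected',(.5412,.2309,.145)),('hole est',(.5405,.2298,.08))):
    q=c['R']@np.array(p)+c['t']; u,v=c['fx']*q[0]/q[2]+c['cx'],c['fy']*q[1]/q[2]+c['cy']
    print(n,(u-330)*5,(v-130)*5); 
    if 'hole' in n: cv2.drawMarker(b,(int((u-360)*10+5),int((v-165)*10+5)),(0,255,0),0,20,1)
cv2.imwrite('pics/s6.png',np.clip(b*1.4,0,255).astype(np.uint8))
E
```

```text
tail axis [0.541  0.2323 0.145 ]
tail expected 324.07660655439315 176.4550811200411
hole est 306.8806909124862 260.01047402128165
```

View pics/s6.png

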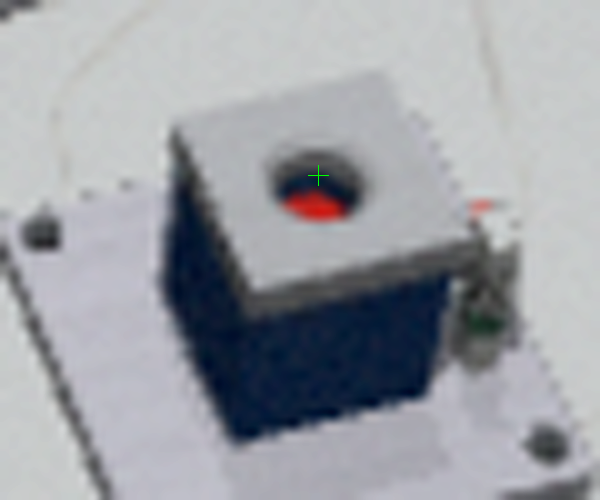

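The hole estimate (green mark) sits within about 1 pixel of the rim's centre. The tail is roughly 1.5 mm too far in +y, so I shift by that while lowering the stem in.

Request:
{"name": "move_arm", "arguments": {"plan": [{"delta_pos":[0.0006,0.0015,0],"turn":[0,0,0],"fingers":1},{"delta_pos":[0.0006,0.0015,0],"turn":[0,0,0],"fingers":1},{"delta_pos":[0.0006,0.0015,0.004],"turn":[0,0,0],"fingers":1},{"delta_pos":[0.0006,0.0015,0.008],"turn":[0,0,0],"fingers":1},{"delta_pos":[0.0006,0.0015,0.012],"turn":[0,0,0],"fingers":1},{"delta_pos":[0.0006,0.0015,0.015],"turn":[0,0,0],"fingers":1},{"delta_pos":[0.0006,0.0015,0.018],"turn":[0,0,0],"fingers":1},{"delta_pos":[0.0006,0.0015,0.021],"turn":[0,0,0],"fingers":1},{"delta_pos":[0.0006,0.0015,0.022],"turn":[0,0,0],"fingers":1},{"delta_pos":[0.0006,0.0015,0.022],"turn":[0,0,0],"fingers":1}]}}

```text
clock: 8.22
position: [0.5413, 0.2291, 0.1153]
ee_rot: [0.999, -0.044, -0.0, 0.0]
ft_force: [0.5, -0.0, -1.0]
grip_width: 0.278
grasp_force: 88.7
```

No contact, and the stem is 15 mm into the hole. I go on slowly to just above the seat; the steel should be met at TCP z≈0.100.

Request:
{"name": "move_arm", "arguments": {"plan": [{"delta_pos":[0,0,0.002],"turn":[0,0,0],"fingers":1},{"delta_pos":[0,0,0.004],"turn":[0,0,0],"fingers":1},{"delta_pos":[0,0,0.006],"turn":[0,0,0],"fingers":1},{"delta_pos":[0,0,0.008],"turn":[0,0,0],"fingers":1},{"delta_pos":[0,0,0.01],"turn":[0,0,0],"fingers":1},{"delta_pos":[0,0,0.012],"turn":[0,0,0],"fingers":1},{"delta_pos":[0,0,0.013],"turn":[0,0,0],"fingers":1},{"delta_pos":[0,0,0.013],"turn":[0,0,0],"fingers":1},{"delta_pos":[0,0,0.013],"turn":[0,0,0],"fingers":1}]}}

```text
clock: 9.35
position: [0.5415, 0.2291, 0.1025]
ee_rot: [0.999, -0.044, 0.0, -0.0]
ft_force: [-0.5, -1.7, 5.2]
grip_width: 0.278
grasp_force: 89.5
```

The spring reads about 6 N, as expected at this depth. I approach the seat in small steps.

Request:
{"name": "move_arm", "arguments": {"plan": [{"delta_pos":[0,0,0.0005],"turn":[0,0,0],"fingers":1},{"delta_pos":[0,0,0.001],"turn":[0,0,0],"fingers":1},{"delta_pos":[0,0,0.0015],"turn":[0,0,0],"fingers":1},{"delta_pos":[0,0,0.002],"turn":[0,0,0],"fingers":1},{"delta_pos":[0,0,0.002],"turn":[0,0,0],"fingers":1}]}}

```text
clock: 9.98
position: [0.5415, 0.2291, 0.1005]
ee_rot: [0.999, -0.044, 0.0, -0.0]
ft_force: [-1.1, -1.5, 5.8]
grip_width: 0.279
grasp_force: 89.6
```

Request:
{"name": "move_arm", "arguments": {"plan": [{"delta_pos":[0,0,0.0005],"turn":[0,0,0],"fingers":1},{"delta_pos":[0,0,0.001],"turn":[0,0,0],"fingers":1},{"delta_pos":[0,0,0.001],"turn":[0,0,0],"fingers":1}]}}

```text
clock: 10.35
position: [0.5415, 0.2292, 0.1001]
ee_rot: [0.999, -0.044, 0.0, 0.0]
ft_force: [-3.8, -2.5, 11.9]
grip_width: 0.28
grasp_force: 90.4
```

The force is rising while the travel stalls at 0.1001, so the collar has reached the steel. I add firm pressure.

Request:
{"name": "move_arm", "arguments": {"plan": [{"delta_pos":[0,0,0.0004],"turn":[0,0,0],"fingers":1},{"delta_pos":[0,0,0.0008],"turn":[0,0,0],"fingers":1},{"delta_pos":[0,0,0.0008],"turn":[0,0,0],"fingers":1},{"delta_pos":[0,0,0.0008],"turn":[0,0,0],"fingers":1}]}}

```text
clock: 10.85
position: [0.5415, 0.2292, 0.1001]
ee_rot: [0.999, -0.044, 0.0, 0.0]
ft_force: [-6.8, -4.5, 19.4]
grip_width: 0.28
grasp_force: 91.4
```

Request:
{"name": "move_arm", "arguments": {"plan": [{"delta_pos":[0,0,0.0004],"turn":[0,0,0],"fingers":1},{"delta_pos":[0,0,0.001],"turn":[0,0,0],"fingers":1},{"delta_pos":[0,0,0.001],"turn":[0,0,0],"fingers":1},{"delta_pos":[0,0,0.001],"turn":[0,0,0],"fingers":1},{"delta_pos":[0,0,0.001],"turn":[0,0,0],"fingers":1}]}}

```text
clock: 11.48
position: [0.5415, 0.2292, 0.1]
ee_rot: [0.999, -0.044, 0.001, 0.0]
ft_force: [-10.9, -7.3, 29.2]
grip_width: 0.283
grasp_force: 92.6
```

```bash
python3 - <<'E'
from h import *
delta([.541,.2298,.1]); c=camera('scene')
cv2.imwrite('pics/s7.png',np.clip(cv2.resize(c['color'][150:230,350:450,::-1],None,fx=7,fy=7,interpolation=cv2.INTER_CUBIC)*1.4,0,255).astype(np.uint8))
E
```

```text
pos [0.5415 0.2292 0.1   ] x [ 0.9962 -0.0872  0.0013] y [-0.0872 -0.9962  0.0008] z [ 0.0013 -0.0009 -1.    ] F [-10.9217  -7.2793  29.1989] w 0.2830159294204552 g 92.56830635480583 t 11.475
delta [-0.0006 -0.0006  0.    ]
```

View pics/s7.png

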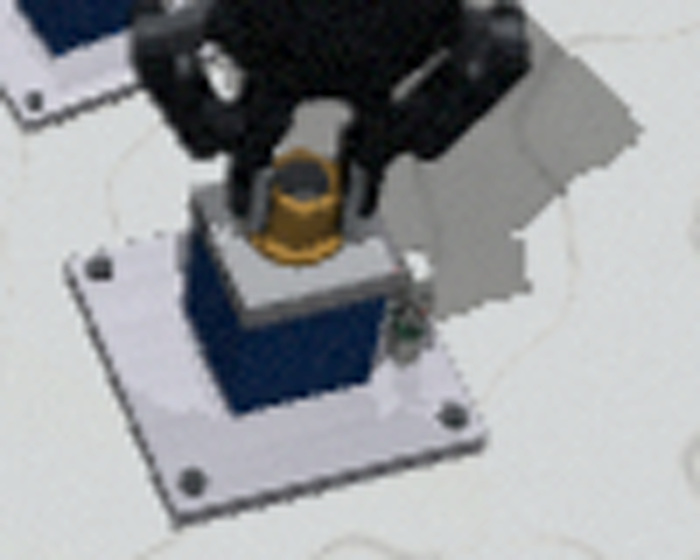

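The collar lies flat on the steel at crop (297,250), the pointer has dropped to the green band at about (415,315), and the push is steady at about 29 N. I hand in.

```bash
python3 -c "
from h import *
print(hand_in())"
```

```text
the job is handed in; nothing more can be done
None
```

The job is handed in: the brass hose tail is seated with its collar flat on the larger gauge's steel, still gripped and held down with about 29 N, and nothing else was touched, as far as the pictures and force readings show.

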